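# Pouch sealer dial up four clicks

### The arm

A 6-joint arm with a two-finger parallel gripper is mounted at the origin on the work surface. World frame = base frame: x ahead of the robot, y to its left, z up, the work surface at z = 0. Lengths are in m, angles in degrees, forces in N, time in s.
With the tool pointing down it reaches from about 0.375 to 0.9 m from the base axis. Payload 3.1 kg.
Tool frame: the origin (TCP) lies on the centre line of the jaws, within the pads' length; the fingertips stand 25 mm ahead of it and the grasp point (between the pads) lies 6 mm ahead of it; y points along the fingers, x is the direction in which the jaws open and shut, and the axes are right-handed (so a half turn about y gives the same grasp; the last joint's range is limited). The gripper opens to 87 mm and grips with 3 to 60 N. Pads are 19 mm wide; open, the fingers measure 117 mm over their backs; the gripper's body (75 mm by 190 mm) begins 51 mm behind the grasp point.
Start: joints at [63.455, 30.224, 82.088, -0, 67.689, -10.227], TCP at [0.176, 0.6, 0.248] pointing down, gripper open.
Joint ranges: [-176.69, 176.69], [-43.24, 126.21], [12.49, 139.97], [-82, 262], [0, 151.66], [-163.58, 163.58]. Speed limits (degrees/s): [159.86, 159.86, 180, 180, 180, 180].

### API

Orientations are given as a 3x3 rotation matrix whose columns are the frame's x, y, z axes.
In Python, from rig import * gives the robot as it stands.
- The arm moves only by the tool play_rows, never from a script. Its argument "commands" is a list of rows, each a list of 2 entries, a list of its own where there are three numbers: the shift along the world's x, y, z in m, then the turn, a rotation vector about the world's x, y, z in rad. A call has 1 to 10 rows; each row is the pose to reach, as a shift and turn from the pose commanded when the call began; what a row does not reach only later rows make up. A row lasts 1/8 s, in which the tool goes at most 62.5 mm and 10.7 degrees, less where a joint would pass 70% of its speed; a pose out of reach is approached as far as the arm can. A call with a gripper value outside its range is refused whole. "gripper" is the finger opening in m, from 0 to 0.087, set as the call begins (left out, the last holds). The fingers move at their own pace and stop on an object; the grip force is fixed at half the most. Time passes only in rows, so rows that repeat a pose let the fingers close. It gives the time, the measured TCP pose, the force and the opening at its end, in the units of the state.
- read_state(): the state, without advancing time (a new reading comes with each control period).
- capture(name): name is "side" or "top" or "wrist"; returns a dict with "frame" (480x640x3 uint8, red, green, blue), "depth" (480x640 float32, m along the optical axis (not along the pixel's ray), 0 where there is no reading), "mtx" (3x3 intrinsics, pixels), "cam_to_world" (4x4, takes a point from camera to world coordinates); the wrist camera has in their place "hand_eye" (4x4, takes a point from camera to tool coordinates, whose origin is the TCP and whose axes are the tool frame's). Camera axes: x right, y down, z forward; pixel columns grow to the right and rows downward; lengths in m; the calibration is good to about 2 mm. A picture is of the moment at which its call begins: read the wrist's pose just before it.
- hand_in(): hands the job in, once; it reports no verdict.
The state is a dict: "time_s": time; "joint_positions": joint angles; "qvel": joint speeds; "tau": joint torques, N m; "position": TCP position; "tcp_rot": TCP orientation; "force": force on the tool from outside, world axes, zero at the start; "moment": the same for the moment, N m; "opening": opening from 0.0 (shut) to 1.0 (fully open).
Only numpy, scipy, OpenCV 4.12 (cv2) and the standard library are available. Lean on these libraries where they do the work, as an engineer would, in place of code of your own. Each camera call takes 0.05 s, during which the arm holds its last target. There are 200 camera calls.

### The job

The next instrument packs use a heavier film. With a fingertip, push the nose of the pouch sealer's large pointer dial round clockwise (seen from above) by exactly four clicks from where it stands, and leave it resting in that click with the hand clear of it. Push gently, do not pinch the dial, and leave the small round dial and the things standing about where they are.

Things in the scene. Friction and masses are not known exactly. Their poses are not given: they have to be found in the camera images.
- dial (a joint): angle of the large dial, rad, growing clockwise seen from above. Ten click positions 0.524 rad (30 degrees) apart, 0 to 4.71. It starts in one of the first four; rarely, balanced half-way between two, and the next position is then its first click. Leaving a click takes about 0.09 N m (3 N at the nose); resistance fades to nothing half-way, then the dial snaps into the next position
- dial_centre (a point): on the upright axis of the large black dial, at the top face of its round skirt (60 mm across, 8 mm thick, lying 2 mm above the sealer's flat deck); its x axis points along the dial's nose, z up. White strokes on the deck round the dial mark the ten positions, longer towards the high end. The deck is free for 90 mm round the axis, but for flat marks under 4 mm high
- dial_nose (a point): on the top of the large dial's nose, 30 mm from its axis, 21 mm above the skirt's top face. The nose is the front of a bar grip with vertical sides standing on the skirt, 22 mm high: from 21 mm behind the axis to 34 mm in front of it, 15 mm wide up to 15 mm in front of the axis and 11 mm wide beyond. A white line on top runs along the nose half
- speed_mark (a point): white dot near the rim of the small round knurled dial (34 mm across, 22 mm high, no nose), 14 mm from its axis at its top. Its axis stands 145 mm from the large dial's axis. It turns easily: not to be touched
- sealer: white bench pouch sealer, fixed to the bench, 250 mm deep (x), 480 mm long (y), 150 mm high with a flat top deck; origin at the centre of its underside, x towards its back, feed slot and guide rail along its front (-x), in-feed ledge at its +y end. The large dial's axis is at (-20, 105) mm, the small dial's at (-20, -40) mm in its frame
- tape_centre (a point): centre of a roll of paper tape lying flat on the sealer's deck, 100 mm across, 19 mm high: a bystander
- driver_grip (a point): handle of a black-handled screwdriver, 190 mm long, lying on the bench: a bystander
- pot_centre (a point): centre of an upright open steel instrument pot standing on the sealer's deck, 60 mm across, 40 mm high: a bystander

How it is judged (in metres and radians):
At the end, for the whole second after the job is handed in: The large dial rests in the fourth click position clockwise of its start: turned by 120 degrees (105 if it started balanced half-way), between 100 and 129 (distance of dial_nose from where it was at the start of the episode between 0.046 and 0.0541 m and value of joint dial between 1.94 and 3.82 rad and velocity of joint dial between -0.05 and 0.05 rad/s); the robot touches nothing.
It fails at once if the large dial is pinched or forced (more than 20 N from the fingers) (contact force between the fingers and dial above 20 N).
It fails at once if the small dial is turned by more than about 25 degrees (distance of speed_mark from where it was at the start of the episode above 0.006 m).
It fails at once if the tape roll, the steel pot or the screwdriver is lifted, knocked over or shifted by more than 20 mm (distance of any of tape_centre, pot_centre, driver_grip from where it was at the start of the episode above 0.02 m).
It also fails if it takes over 51 s, if anything falls off the work surface, if the arm or the gripper's body presses on something with over 40 N, if the wrist force passes 120 N, or if a joint passes its speed limit or range.

## Working session

There is one attempt and no reset: what is moved stays moved. The work goes in short steps, Python scripts to look and compute and a tool call to move; the robot and the scene stay as the last step left them, time stands still between calls to the robot, and variables do not carry over. Pictures are saved under pics/ and viewed, about 8 in all and at most 12, crops included, and the job is handed in when it is done.

Besides the shell and the picture viewer there is one more tool, called after ">>>" in YAML: its name, and indented under it one key for each argument. play_rows: Moves the arm, as the interface text tells. Its arguments: {"type":"object","properties":{"commands":{"type":"array"},"gripper":{"type":"number"}},"required":["commands"]}

```bash
mkdir -p pics; cat > h.py <<'E'
from rig import *
import numpy as np, cv2
def shot(n,save):
    s=read_state(); c=capture(n)
    T=c.get("cam_to_world")
    if T is None:
        W=np.eye(4); W[:3,:3]=np.array(s["tcp_rot"]); W[:3,3]=s["position"]; T=W@np.array(c["hand_eye"])
    np.savez("pics/"+save+".npz",frame=c["frame"],depth=c["depth"],K=c["mtx"],T=T)
    cv2.imwrite("pics/"+save+".png",c["frame"][:,:,::-1])
def world(d,u,v,z=None):
    K,T=d["K"],d["T"]; r=np.linalg.inv(K)@[u,v,1]
    if z is None: p=r*np.median(d["depth"][int(v)-1:int(v)+2,int(u)-1:int(u)+2])
    else:
        R=T[:3,:3]@r; p=r*((z-T[2,3])/R[2])
    return (T[:3,:3]@p+T[:3,3]).round(4)
E
python3 - <<'E'
from h import *
shot("top","top0"); shot("wrist","w0")
s=read_state(); print(s["time_s"],s["position"],s["tcp_rot"],s["force"])
E
```

```text
0.1 [0.17528188 0.59929276 0.24669082] [[ 2.80926566e-01 -8.42044906e-04 -9.59728897e-01]
 [ 9.59727399e-01 -1.72635344e-03  2.80927642e-01]
 [-1.89338498e-03 -9.99998155e-01  3.23155023e-04]] [0.95591168 0.11893829 0.50195646]
```

View pics/top0.png

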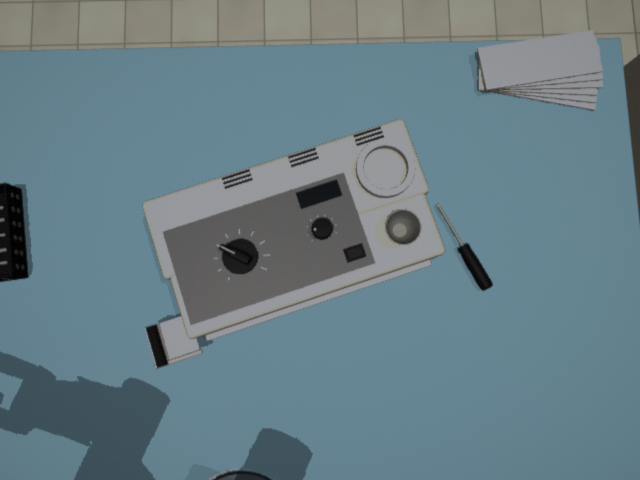

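View pics/w0.png

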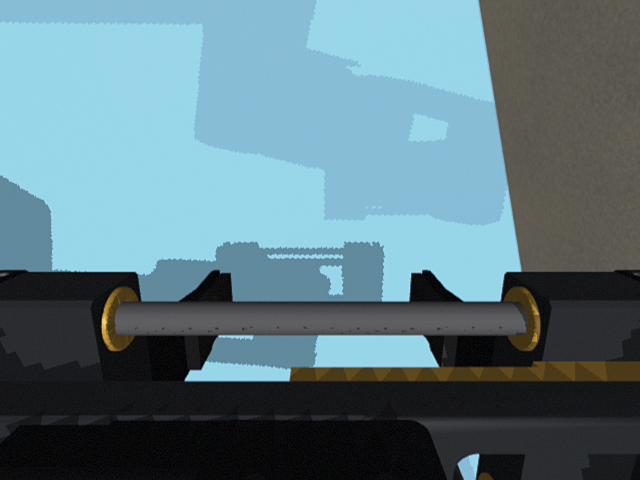

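The top view shows the sealer with the large dial at about (240,256), its nose towards (221,247), and the small dial at (322,228). The tape is at (385,170), the pot at (402,227) and the screwdriver at (470,255). The wrist view shows only bench. Next I'll take an enlarged crop and measure.

```bash
python3 - <<'E'
from h import *
d=np.load("pics/top0.npz"); f=d["frame"][205:305,190:290,::-1]
cv2.imwrite("pics/c0.png",cv2.resize(f,(600,600),interpolation=cv2.INTER_CUBIC))
for n,u,v in [("dial",240,262),("deck",200,290),("small",322,228),("deck2",280,270),("nose",224,248),("bench",300,400),("tape",385,143),("white",340,160)]: print(n,world(d,u,v))
print(d["T"].round(3),d["K"])
E
```

```text
dial [ 0.4813 -0.0229  0.1605]
deck [0.4367 0.0454 0.1516]
small [ 0.5331 -0.1607  0.1751]
deck2 [ 0.467  -0.0887  0.1503]
nose [5.030e-01 2.000e-04 1.815e-01]
bench [ 0.2277 -0.114   0.0004]
tape [ 0.6774 -0.2718  0.1696]
white [ 0.6548 -0.1956  0.1503]
[[-0.024 -0.992  0.127  0.409]
 [-1.     0.024 -0.008 -0.141]
 [ 0.005 -0.127 -0.992  1.036]
 [ 0.     0.     0.     1.   ]] [[525.73921835   0.         314.38774419]
 [  0.         525.73921835 236.74408145]
 [  0.           0.           1.        ]]
```

View pics/c0.png

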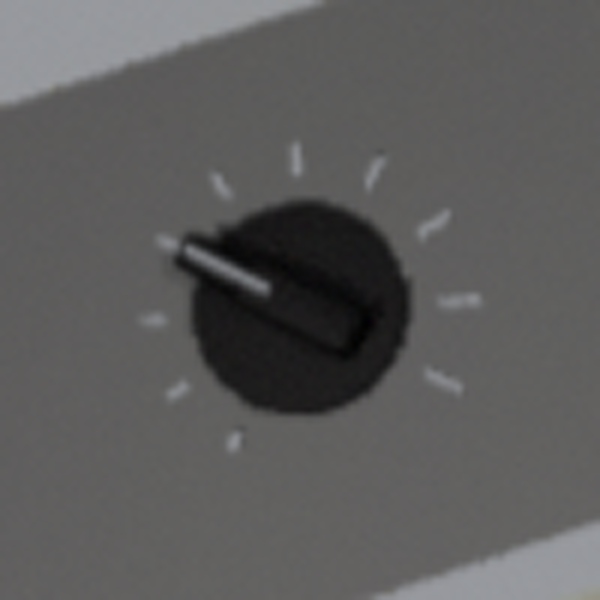

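```bash
python3 - <<'E'
from h import *
d=np.load("pics/top0.npz")
def cp(x,y,z): return world(d,190+(x+.5)/6-.5,205+(y+.5)/6-.5,z)
m=[(235,440),(178,392),(152,320),(167,242),(222,185),(296,158),(375,172),(435,222),(460,300),(443,382)]
P=np.array([cp(*p,.1505) for p in m])[:,:2]
# circle centre of the marks: fit angles with equal spacing
from scipy.optimize import least_squares
def res(q):
    v=P-q[:2]; a=np.arctan2(v[:,1],v[:,0]); e=a-(q[2]-np.pi/6*np.arange(10)); return np.arctan2(np.sin(e),np.cos(e))
q=least_squares(res,[.485,-.025,2.5]).x
print("marks centre",q[:2],"angle0 deg",np.degrees(q[2]),np.degrees(res(q)).round(1), np.linalg.norm(P-q[:2],axis=1).round(4))
sk=np.array([cp(*p,.160) for p in [(303,200),(410,305),(303,414),(192,305)]]); print("skirt",sk, sk.mean(0))
a,b=cp(188,248,.182),cp(270,290,.182); v=a-b; print("nose",a,b,np.degrees(np.arctan2(v[1],v[0])),np.linalg.norm(v))
print("mark3 angle",np.degrees(q[2])-90, "mark7",np.degrees(q[2])-210)
# sealer frame check
s=world(d,322,228,.182)
print("small",s,np.linalg.norm(s[:2]-q[:2]))
E
```

```text
marks centre [ 0.49175691 -0.02164256] angle0 deg 152.14434517079135 [-0.1  0.2  0.2 -0.1 -0.1 -0.1 -0.3  0.6  0.2 -0.5] [0.0408 0.0415 0.0424 0.0432 0.0425 0.0433 0.044  0.0446 0.0443 0.0446]
skirt [[ 0.5218 -0.0232  0.16  ]
 [ 0.4916 -0.0528  0.16  ]
 [ 0.462  -0.0228  0.16  ]
 [ 0.4931  0.0078  0.16  ]] [ 0.492125 -0.02275   0.16    ]
nose [0.5065 0.0051 0.182 ] [ 0.4945 -0.0171  0.182 ] 61.6069805786171 0.025235689013775688
mark3 angle 62.144345170791354 mark7 -57.855654829208646
small [ 0.5321 -0.1606  0.182 ] 0.14469531799695196
```

The dial centre comes out at (0.492,-0.022), the nose at 62° on mark 3, and the mark 7 target at -58°. These agree with the 145 mm dial spacing, the skirt diameter and the heights. I'll shut the gripper and move it to the counter-clockwise side of the nose, with the jaws' axis along the nose.

>>> play_rows:
  commands:
    - [[0.02,-0.04,0],[0,0,-0.02]]
    - [[0.045,-0.085,0],[0,0,-0.04]]
    - [[0.07,-0.13,0],[0,0,-0.06]]
    - [[0.095,-0.175,0],[0,0,-0.08]]
    - [[0.12,-0.22,0],[0,0,-0.1]]
    - [[0.14,-0.265,0],[0,0,-0.12]]
    - [[0.165,-0.31,0],[0,0,-0.14]]
    - [[0.185,-0.35,0],[0,0,-0.16]]
    - [[0.21,-0.39,0],[0,0,-0.18]]
    - [[0.23,-0.43,0],[0,0,-0.2]]
  gripper: 0

```text
time_s: 1.35
position: [0.4063, 0.1684, 0.2475]
tcp_rot: [[0.467, 0.0, -0.884], [0.884, 0.0, 0.467], [0.0, -1.0, -0.0]]
force: [0.6, 0.6, 0.1]
opening: 0.018
```

>>> play_rows:
  commands:
    - [[0.02,-0.04,0],[0,0,0]]
    - [[0.04,-0.075,0],[0,0,0]]
    - [[0.055,-0.11,0],[0,0,0]]
    - [[0.07,-0.135,0],[0,0,0]]
    - [[0.075,-0.149,0],[0,0,0]]
    - [[0.075,-0.149,0],[0,0,0]]
    - [[0.075,-0.149,0],[0,0,0]]
    - [[0.075,-0.149,0],[0,0,0]]

```text
time_s: 2.35
position: [0.4799, 0.0218, 0.2475]
tcp_rot: [[0.465, -0.001, -0.885], [0.885, 0.0, 0.465], [0.0, -1.0, 0.001]]
force: [0.8, -0.3, 0.3]
opening: 0.006
```

```bash
python3 - <<'E'
from h import *
s=read_state(); R=np.array(s["tcp_rot"])
print(s["time_s"],s["position"],R.round(3),np.degrees(np.arctan2(R[1,0],R[0,0])),s["force"],s["opening"],s["joint_positions"])
shot("wrist","w1")
E
```

```text
2.35 [0.47988723 0.02181021 0.24753158] [[ 0.465 -0.001 -0.885]
 [ 0.885  0.     0.465]
 [ 0.    -1.     0.001]] 62.30225462352472 [ 0.77359621 -0.32847851  0.30470656] 0.005693788194992587 [-1.07644547e+01  1.91490297e+01  1.02293085e+02  1.33728468e-02
  5.85940926e+01 -7.30736817e+01]
```

View pics/w1.png

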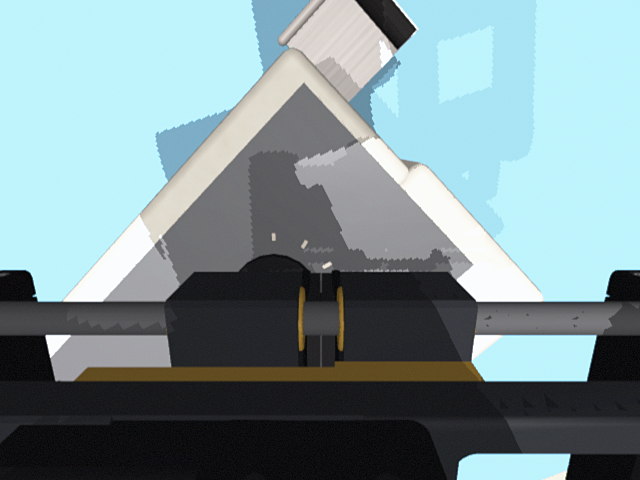

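The wrist view shows the shut fingers beside the dial: skirt edge near (275,262), marks at (273,237) to (327,265), deck clear below. Descending so the fingertips end 6–7 mm above the skirt top.

>>> play_rows:
  commands:
    - [[0,0,-0.01],[0,0,0]]
    - [[0,0,-0.02],[0,0,0]]
    - [[0,0,-0.03],[0,0,0]]
    - [[0,0,-0.04],[0,0,0]]
    - [[0,0,-0.048],[0,0,0]]
    - [[0,0,-0.053],[0,0,0]]
    - [[0,0,-0.056],[0,0,0]]
    - [[0,0,-0.056],[0,0,0]]

```text
time_s: 3.4
position: [0.4806, 0.0208, 0.1915]
tcp_rot: [[0.466, -0.0, -0.885], [0.885, 0.0, 0.466], [-0.0, -1.0, 0.0]]
force: [0.5, 0.5, 0.0]
opening: 0.004
```

```bash
python3 - <<'E'
from h import *
shot("side","s1"); shot("top","top1")
s=read_state(); print(s["position"],s["force"])
d=np.load("pics/side.npz") if 0 else np.load("pics/s1.npz")
T=np.linalg.inv(d["T"])
for p in [(.492,-.0222,.16),(.506,.004,.182),(.48,.0218,.1665)]:
    c=d["K"]@(T[:3,:3]@p+T[:3,3]); print(c[:2]/c[2])
c=(d["K"]@(T[:3,:3]@np.array([.49,0,.18])+T[:3,3])); u,v=(c[:2]/c[2]).astype(int)
f=d["frame"][max(v-60,0):v+60,max(u-80,0):u+80,::-1]; cv2.imwrite("pics/s1c.png",cv2.resize(f,None,fx=5,fy=5,interpolation=cv2.INTER_CUBIC)); print(u,v)
# planned waypoints: C + 33 radial + off tangential
C=np.array([.492,-.0222]); 
for b in range(0,121,12):
    a=np.radians(62-b); print(b,(C+.033*np.array([np.cos(a),np.sin(a)])+.015*np.array([-np.sin(a),np.cos(a)])-s["position"][:2]).round(4))
E
```

```text
[0.48075545 0.02078523 0.19174986] [-0.16898118 -0.11941707  0.39124658]
[269.66392518 199.14799128]
[264.93853833 176.17087607]
[245.9517294  185.94282811]
258 182
0 [ 0.0135 -0.0068]
12 [ 0.021  -0.0081]
24 [ 0.028  -0.0108]
36 [ 0.0343 -0.015 ]
48 [ 0.0396 -0.0204]
60 [ 0.0437 -0.0268]
72 [ 0.0463 -0.0339]
84 [ 0.0475 -0.0414]
96 [ 0.047 -0.049]
108 [ 0.045  -0.0563]
120 [ 0.0415 -0.063 ]
```

View pics/s1c.png

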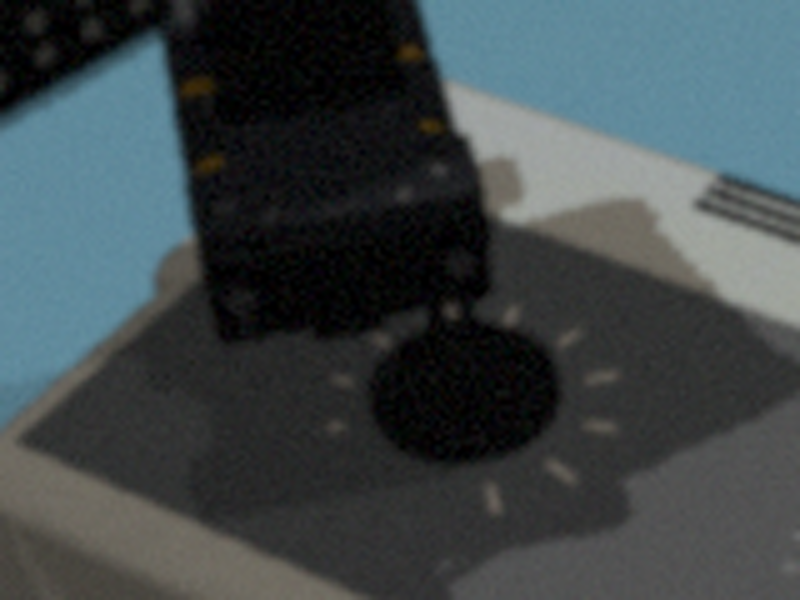

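Side view: the dial's skirt is at crop (465,390) with the marks round it, the gripper body is clear above, and the wrist force is near zero. Starting the push along the arc, 3° per row.

>>> play_rows:
  commands:
    - [[0.004,-0.002,0],[0,0,0]]
    - [[0.008,-0.004,0],[0,0,0]]
    - [[0.011,-0.0055,0],[0,0,0]]
    - [[0.0135,-0.007,0],[0,0,0]]
    - [[0.0155,-0.007,0],[0,0,-0.052]]
    - [[0.0175,-0.0075,0],[0,0,-0.105]]
    - [[0.019,-0.0078,0],[0,0,-0.157]]
    - [[0.021,-0.008,0],[0,0,-0.209]]
    - [[0.023,-0.009,0],[0,0,-0.262]]
    - [[0.0245,-0.0095,0],[0,0,-0.314]]

```text
time_s: 4.75
position: [0.5052, 0.0113, 0.1915]
tcp_rot: [[0.718, -0.0, -0.696], [0.696, -0.0, 0.718], [-0.0, -1.0, -0.0]]
force: [-0.4, 0.4, -0.8]
opening: 0.007
```

```bash
python3 - <<'E'
from h import *
shot("side","s2"); shot("top","top2")
s=read_state(); print(s["time_s"],s["position"],s["force"])
a=np.load("pics/s2.npz")["frame"][122:242,178:338,::-1]; b=np.load("pics/top2.npz")["frame"][205:305,190:290,::-1]
cv2.imwrite("pics/c2.png",np.hstack([cv2.resize(a*1,(480,360),interpolation=cv2.INTER_CUBIC),cv2.resize(b,(320,320)).copy() if 0 else cv2.copyMakeBorder(cv2.resize(b,(320,320)),0,40,0,0,cv2.BORDER_CONSTANT)]).clip(0,127)*2)
C=np.array([.492,-.0222]); 
for b in range(18,115,6):
    a=np.radians(62-b); print(b,(C+.033*np.array([np.cos(a),np.sin(a)])+.015*np.array([-np.sin(a),np.cos(a)])-[.5053,.0113]).round(4))
E
```

```text
4.85 [0.50533059 0.01116888 0.19150325] [-0.5330112  -0.88559394 -0.31497265]
18 [0.     0.0002]
24 [ 0.0035 -0.0014]
30 [ 0.0067 -0.0033]
36 [ 0.0098 -0.0056]
42 [ 0.0126 -0.0081]
48 [ 0.0151 -0.011 ]
54 [ 0.0173 -0.0141]
60 [ 0.0192 -0.0174]
66 [ 0.0207 -0.0208]
72 [ 0.0218 -0.0245]
78 [ 0.0226 -0.0282]
84 [ 0.0229 -0.032 ]
90 [ 0.0229 -0.0357]
96 [ 0.0224 -0.0395]
102 [ 0.0216 -0.0432]
108 [ 0.0204 -0.0468]
114 [ 0.0188 -0.0503]
```

View pics/c2.png

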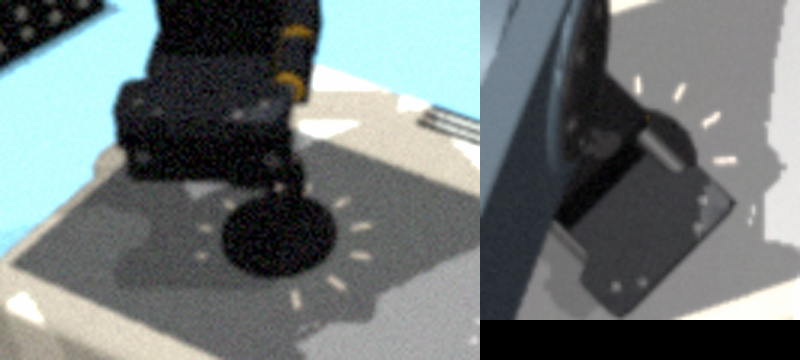

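The finger is beside the nose and the force is small, and the nose is hidden from both cameras. I'll continue round the arc and look again once the hand is clear.

>>> play_rows:
  commands:
    - [[0.0018,-0.0006,0],[0,0,-0.052]]
    - [[0.0035,-0.0014,0],[0,0,-0.105]]
    - [[0.005,-0.0024,0],[0,0,-0.157]]
    - [[0.0067,-0.0033,0],[0,0,-0.209]]
    - [[0.0083,-0.0045,0],[0,0,-0.262]]
    - [[0.0098,-0.0056,0],[0,0,-0.314]]
    - [[0.0112,-0.0068,0],[0,0,-0.367]]
    - [[0.0126,-0.0081,0],[0,0,-0.419]]
    - [[0.0139,-0.0095,0],[0,0,-0.471]]
    - [[0.0151,-0.011,0],[0,0,-0.524]]

```text
time_s: 6.1
position: [0.5202, 0.0002, 0.1915]
tcp_rot: [[0.97, -0.0, -0.245], [0.245, -0.0, 0.97], [-0.0, -1.0, -0.0]]
force: [-0.8, -0.3, -0.1]
opening: 0.005
```

>>> play_rows:
  commands:
    - [[0.0011,-0.0015,0],[0,0,-0.052]]
    - [[0.0022,-0.0031,0],[0,0,-0.105]]
    - [[0.0032,-0.0047,0],[0,0,-0.157]]
    - [[0.0041,-0.0064,0],[0,0,-0.209]]
    - [[0.0049,-0.0081,0],[0,0,-0.262]]
    - [[0.0056,-0.0098,0],[0,0,-0.314]]
    - [[0.0062,-0.0116,0],[0,0,-0.367]]
    - [[0.0067,-0.0135,0],[0,0,-0.419]]
    - [[0.0071,-0.0153,0],[0,0,-0.471]]
    - [[0.0075,-0.0172,0],[0,0,-0.524]]

```text
time_s: 7.35
position: [0.5276, -0.017, 0.1915]
tcp_rot: [[0.962, -0.0, 0.273], [-0.273, -0.0, 0.962], [-0.0, -1.0, -0.0]]
force: [0.4, 1.3, 0.2]
opening: 0.007
```

```bash
python3 - <<'E'
from h import *
shot("side","s3")
s=read_state(); R=np.array(s["tcp_rot"]); print(s["time_s"],s["position"],s["force"],np.degrees(np.arctan2(R[1,0],R[0,0])))
a=np.load("pics/s3.npz")["frame"][122:242,178:338,::-1]
cv2.imwrite("pics/c3.png",cv2.resize(a,(800,600),interpolation=cv2.INTER_CUBIC).clip(0,63)*4)
C=np.array([.492,-.0222])
for b in (78,90,96,102,105,108,111,114):
    a=np.radians(62-b); print(b,(C+.033*np.array([np.cos(a),np.sin(a)])+.015*np.array([-np.sin(a),np.cos(a)])-s["position"][:2]).round(4))
E
```

```text
7.4 [ 0.52776779 -0.0172295   0.19150938] [0.10424401 0.70981778 0.739393  ] -15.930249566798796
78 [0.0001 0.0004]
90 [ 0.0004 -0.0072]
96 [-0.    -0.011]
102 [-0.0008 -0.0147]
105 [-0.0014 -0.0165]
108 [-0.0021 -0.0183]
111 [-0.0028 -0.02  ]
114 [-0.0036 -0.0217]
```

View pics/c3.png

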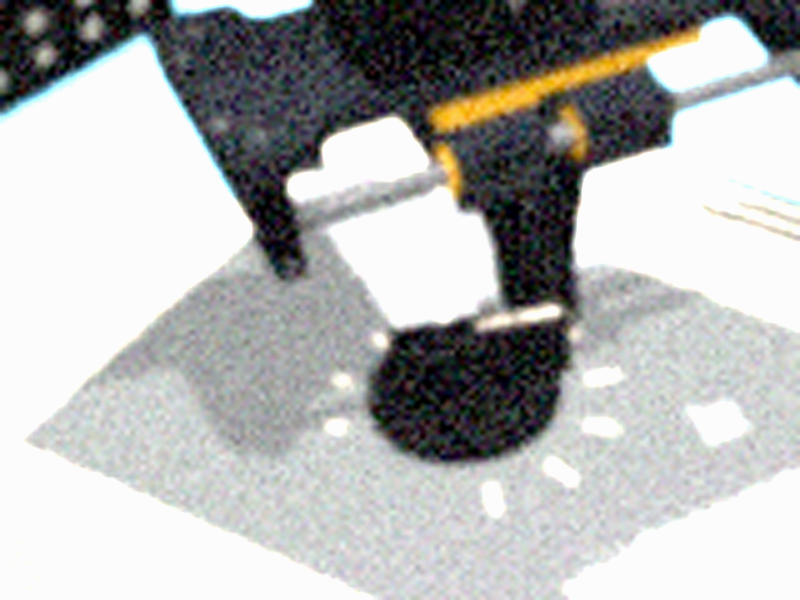

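The white nose line now shows from crop (480,322) to (560,312), with the finger behind it. I'll convert that to an angle.

```bash
python3 - <<'E'
from h import *
d=np.load("pics/s3.npz")
a=world(d,178+560/5,122+312/5,.182); b=world(d,178+478/5,122+323/5,.182); v=a-b
print(a,b,np.degrees(np.arctan2(v[1],v[0])))
v=a[:2]-[.492,-.0222]; print(np.degrees(np.arctan2(v[1],v[0])))
E
```

```text
[ 0.5217 -0.038   0.182 ] [ 0.5004 -0.0248  0.182 ] -31.787253121664644
-28.012375980974504
```

The nose is at about -30°, which is three clicks done, with the finger at 78°. Now the last click: push to about 109° at 2–3° per row, then back off.

>>> play_rows:
  commands:
    - [[0.0003,-0.0025,0],[0,0,-0.07]]
    - [[0.0005,-0.005,0],[0,0,-0.14]]
    - [[0.0004,-0.0072,0],[0,0,-0.209]]
    - [[0.0003,-0.0091,0],[0,0,-0.262]]
    - [[0,-0.011,0],[0,0,-0.314]]
    - [[-0.0004,-0.0129,0],[0,0,-0.367]]
    - [[-0.0008,-0.0147,0],[0,0,-0.419]]
    - [[-0.0014,-0.0165,0],[0,0,-0.471]]
    - [[-0.0018,-0.0177,0],[0,0,-0.506]]
    - [[-0.0023,-0.0189,0],[0,0,-0.541]]

```text
time_s: 8.65
position: [0.5253, -0.0358, 0.1915]
tcp_rot: [[0.684, -0.0, 0.73], [-0.73, 0.0, 0.684], [-0.0, -1.0, -0.0]]
force: [0.2, 1.0, -0.3]
opening: 0.006
```

```bash
python3 - <<'E'
from h import *
shot("side","s4")
s=read_state(); R=np.array(s["tcp_rot"]); print(s["time_s"],s["position"],s["force"],np.degrees(np.arctan2(R[1,0],R[0,0])))
a=np.load("pics/s4.npz")["frame"][122:242,178:338,::-1]
cv2.imwrite("pics/c4.png",cv2.resize(a,(800,600),interpolation=cv2.INTER_CUBIC).clip(0,63)*4)
E
```

```text
8.7 [ 0.52531716 -0.03596793  0.19156121] [0.27242676 0.09133857 0.24820886] -46.930888407426565
```

View pics/c4.png

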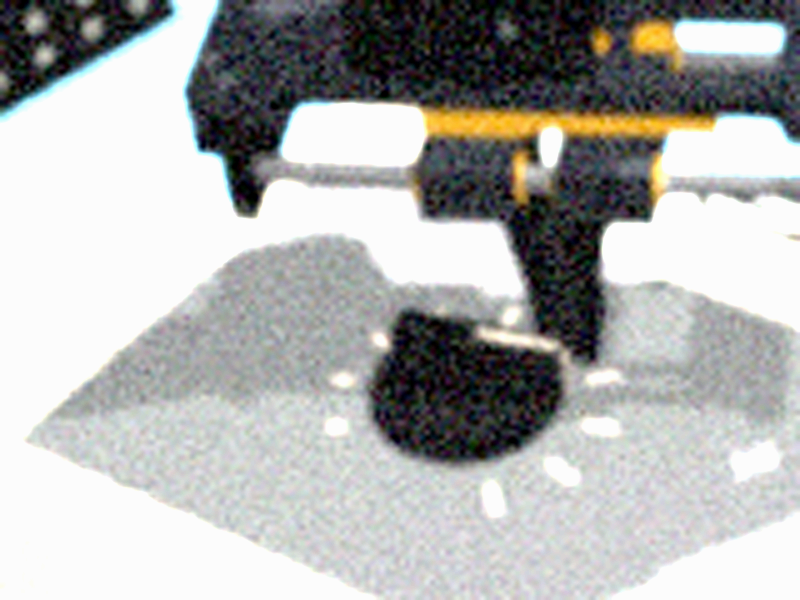

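The nose line now runs from crop (478,330) to (558,348). I'll check the angle before backing off.

```bash
python3 - <<'E'
from h import *
d=np.load("pics/s4.npz")
a=world(d,178+558/5,122+348/5,.182); b=world(d,178+478/5,122+330/5,.182); v=a-b
print(a,b,np.degrees(np.arctan2(v[1],v[0])))
v=a[:2]-[.492,-.0222]; print(np.degrees(np.arctan2(v[1],v[0])))
E
```

```text
[ 0.5107 -0.0504  0.182 ] [ 0.4984 -0.0273  0.182 ] -61.966148108536125
-56.450823451140295
```

The nose is at about -58°, so the fourth click is in. Now I'll back off counter-clockwise, lift, and carry the hand clear towards +y.

>>> play_rows:
  commands:
    - [[0.004,0.0035,0],[0,0,0]]
    - [[0.01,0.009,0],[0,0,0]]
    - [[0.016,0.015,0],[0,0,0]]
    - [[0.02,0.019,0.005],[0,0,0]]
    - [[0.02,0.019,0.025],[0,0,0]]
    - [[0.02,0.019,0.05],[0,0,0]]
    - [[0.02,0.019,0.08],[0,0,0]]
    - [[0.02,0.04,0.11],[0,0,0]]
    - [[0.02,0.07,0.13],[0,0,0]]
    - [[0.02,0.11,0.13],[0,0,0]]

```text
time_s: 9.95
position: [0.5467, 0.0748, 0.3242]
tcp_rot: [[0.683, 0.005, 0.73], [-0.73, -0.0, 0.683], [0.004, -1.0, 0.004]]
force: [1.2, -0.2, 0.4]
opening: 0.003
```

>>> play_rows:
  commands:
    - [[0,0.04,0],[0,0,0]]
    - [[0,0.08,0],[0,0,0]]
    - [[0,0.12,0],[0,0,0]]
    - [[0,0.16,0],[0,0,0]]
    - [[0,0.19,0],[0,0,0]]
    - [[0,0.2,0],[0,0,0]]
    - [[0,0.2,0],[0,0,0]]
    - [[0,0.2,0],[0,0,0]]

```text
time_s: 10.95
position: [0.5454, 0.2731, 0.3216]
tcp_rot: [[0.684, -0.0, 0.73], [-0.73, -0.001, 0.684], [0.0, -1.0, -0.001]]
force: [0.4, -0.0, 0.8]
opening: 0.007
```

```bash
python3 - <<'E'
from h import *
shot("top","top5")
s=read_state(); print(s["time_s"],s["position"],s["force"],np.abs(s["qvel"]).max())
a=np.load("pics/top5.npz")["frame"]; b=np.load("pics/top0.npz")["frame"]
c=cv2.resize(a[205:305,190:290,::-1],(600,600),interpolation=cv2.INTER_CUBIC)
cv2.imwrite("pics/c5.png",c)
for n,r in [("tape",(135,205,350,420)),("pot",(205,250,380,425)),("driver",(200,295,430,500)),("small",(210,250,300,345))]:
    x,y=(f[r[0]:r[1],r[2]:r[3]].mean(2) for f in (b,a)); print(n,cv2.phaseCorrelate(x,y))
E
```

```text
11.0 [0.54550261 0.27301766 0.32160905] [ 0.72761178 -0.58694973  0.29937484] 0.1447019644651896
tape ((0.011748976813727552, 0.019344850850607997), 0.99650155158279)
pot ((0.5538722915895207, 0.5777096311049945), 0.9802226745598233)
driver ((-0.05430217439640472, 0.015845096692949312), 0.9930182917071425)
small ((0.4332957223810574, 0.008762132115350596), 0.9856421343691683)
```

View pics/c5.png

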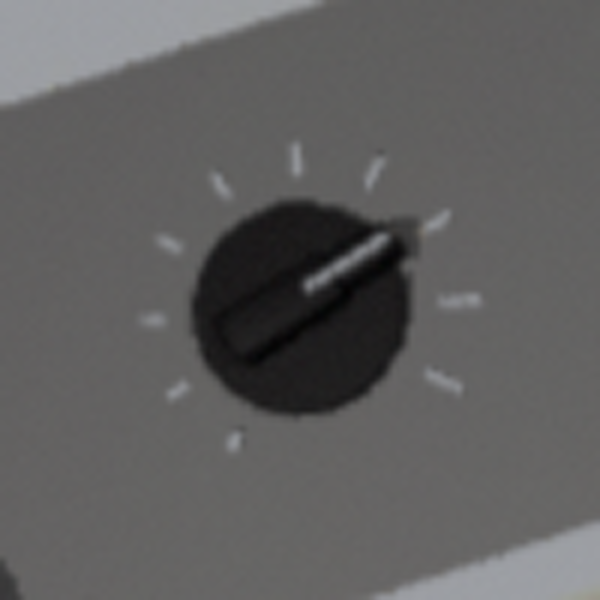

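The nose line, crop (305,288) to (388,238), points at the mark at (435,222). That is mark 7, four clicks from mark 3, and the hand is well clear. Handing in.

```bash
python3 - <<'E'
from h import *
d=np.load("pics/top5.npz")
a,b=[world(d,190+(x+.5)/6-.5,205+(y+.5)/6-.5,.182) for x,y in [(388,238),(305,288)]]
print(a,np.degrees(np.arctan2(*(a-b)[1::-1])))
print(hand_in())
E
```

```text
[ 0.508  -0.0492  0.182 ] -59.712047009334015
the job is handed in; nothing more can be done
None
```

I turned the large dial four clicks clockwise, from mark 3 to mark 7, and handed the job in at about 11 s of the 51 s allowed. I pushed one side of the nose with the shut fingertips, then backed off, lifted and moved the hand about 0.3 m away. `hand_in()` reports no verdict, so the result below rests on my own checks.

- **Dial angle:** the last top picture shows the nose on mark 7. It measured about -60° in the base frame, against about 62° at the start and -58° expected for mark 7. That is about 121° of turn, inside the 100–129° band.
- **Push force:** the wrist readings I took stayed under about 1.5 N. They were only taken at the end of each move, so brief peaks in between were not seen.
- **Bystanders:** comparing the before and after top pictures, the tape roll and screwdriver shifted by less than 0.1 px. The pot and the small dial showed about 0.8 px and 0.4 px, roughly 1 mm. I put that down to changed shadows, as the hand never came near them, but I did not confirm it or measure the small dial's white dot directly.

No check failed or disagreed.

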